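# Start and run home the clamp knob of a board holder

### The arm

A 7-joint arm with a two-finger parallel gripper is mounted at the origin on the work surface. World frame = base frame: x ahead of the robot, y to its left, z up, the work surface at z = 0. Lengths are in m, angles in rad, forces in N, time in s.
With the tool pointing down it reaches from about 0.375 to 0.925 m from the base axis. Payload 3.1 kg.
Tool frame: the origin (TCP) lies between the finger pads, 19 mm behind the fingertips; this is the grasp point; z points along the fingers, y is the line along which they close (so a half turn about z gives the same grasp; the last joint's range is limited). The gripper opens to 85 mm and grips with 20 to 120 N. Pads are 22 mm wide; open, the fingers measure 114 mm over their backs; the gripper's body (76 mm by 85 mm) begins 54 mm behind the grasp point. The pads swing forward as they close: fully open they stand 13 mm farther back than shut.
Start: joints at [-1.397, 0.383, 0.044, 1.598, -0.018, 1.161, -0.05], TCP at [0.174, 0.626, 0.25] pointing down, gripper open.
Joint ranges: [-2.61, 2.61], [-0.41, 2.15], [-1.48, 1.57], [0, 2.5], [-1.57, 4.71], [0.05, 1.97], [-2.85, 2.85]. Speed limits (rad/s): [2.79, 2.79, 3.14, 3.14, 3.14, 3.14, 3.14].

### API

Orientations are given as a unit quaternion [x, y, z, w].
In Python, from bench import move_ptp, movel, move_j, move_gripper, pause, inverse_kinematics, read_camera, camera_params, MotionError, sign_off, look_for, tip_of, read_time_s, read_qpos, read_joint_vel, read_effort, read_eef_pos, read_tcp_rot, read_ft_force, read_ft_torque, read_finger_gap, read_grasp_force gives the robot as it stands. Calls block until the motion is done:
- move_ptp(position, orientation): joint-space move of the TCP to a pose.
- movel(position, orientation=None, speed=0.15): straight line of the TCP; orientation=None keeps the orientation; speed is the mean speed in m/s.
- move_j(angles): joint-space move.
- move_gripper(opening, effort=None): finger opening in m; effort is the grip in N (None keeps the last); returns when the fingers have stopped.
- pause(seconds).
- inverse_kinematics(position, orientation): joint angles nearest the present ones, or None.
- read_camera(name): name is "scene" or "top" or "wrist"; returns the picture (384x512x3 uint8, red, green, blue); there is no depth.
- camera_params(name): a dict with "K" (3x3 intrinsics, pixels), "dist_coeffs" ([k1, k2, p1, p2, k3] as OpenCV has them; the pictures are not rectified), "camera_from_world" (4x4, takes a point from world to camera coordinates). Camera axes: x right, y down, z forward; pixel columns grow to the right and rows downward; lengths in m; the calibration is good to about 2 mm. A picture is of the moment at which its call begins: read the wrist's pose just before it. camera_params takes no time and is no camera call; for the wrist camera it gives the pose at the moment of the call.
A pose or a line that the arm cannot do raises MotionError and nothing moves.
- sign_off(): hands the job in; it is judged then, once.
Trained networks look in the newest picture that a camera, given by its name, has taken for a name from the list of things; names that differ only in an ending like _2 or _b are one class to them, and where a whole thing is asked for, a point or a joint stands for the part that bears it (a point fixed in the world has none). Each returns a list of dicts, best first, with "confidence" (0 to 1); they miss things now and then, are a little off and sometimes report something else, mostly with a low value. They report only what shows in the picture. A call takes as long as a camera call. They do not tell look-alikes from the thing itself.
- look_for(camera, name): "at" ([column, row] in pixels, amid what is visible of it).
- tip_of(camera, name): "at" ([column, row] in pixels: a listed point, or the origin of a listed thing).
Readings, each from a call of its own:
- read_time_s(): time.
- read_qpos(): joint angles.
- read_joint_vel(): joint speeds.
- read_effort(): joint torques, N m.
- read_eef_pos(): TCP position.
- read_tcp_rot(): TCP orientation.
- read_ft_force(): force on the tool from outside, world axes, zero at the start.
- read_ft_torque(): the same for the moment, N m.
- read_finger_gap(): finger opening in m.
- read_grasp_force(): force on a finger pad.
Only numpy, scipy, OpenCV 4.12 (cv2) and the standard library are available. Lean on these libraries where they do the work, as an engineer would, in place of code of your own. Each camera call takes 0.05 s, during which the arm holds its last target. There are 200 camera calls.

### The job

The loose black wing knob lying on the bench belongs on the bare threaded post of the circuit-board clamp. Set it squarely on that post, turn it backwards (anticlockwise seen from above) under light pressure until it clicks down into the start of the thread, then turn it forwards (clockwise) until it is fully home, and let go. Feel your way: do not force the plastic thread against its stops, and leave the other things on the bench where they are.

Things in the scene. Friction and masses are not known exactly. Their poses are not given: they have to be found in the camera images.
- knob: Loose black plastic clamp knob, 70 g, standing rim down. Round skirt 52 mm in diameter up to 30 mm; above it a flat wing (the grip) from 30 to 60 mm. Origin: centre of the open underside (the rim); z up, x along the wing.
- knob_wing (a point): Point on the knob's axis 53 mm above its rim, 7 mm below the top: a good TCP height (fingertips then 4 mm above the skirt). The wing is 54 mm long along the knob's x, 14 mm thick along y and 30 mm high; pinch it across its thickness.
- knob_pins (a point): Point on the knob's axis at the height of four 4 mm steel pins that point inwards in its bore, at 45, 135, 225 and 315 degrees from the knob's x. Their undersides are 1 mm above the rim, their tips 14.5 mm from the axis.
- post_seat (a point): On the axis of the bare post: the knob's origin lies here when fully home, just above a steel washer. y points along the clamp bar to the other post, 184 mm away. At home a stop blocks clockwise turning; the post stands in a rubber bush and twists 0.17 rad per N m. The thread breaks when the force between knob and clamp passes 60 N (1 N m at a stop); a push of 3 to 8 N and 0.3 N m are plenty.
- post_tip (a point): Top of the bare post, 23.5 mm above post_seat, with a tapered tip 16 mm wide. Below it the post is a 25 mm aluminium core with a coarse thread of 38 mm outer diameter; the knob slips over with about 2 mm of play all round. The thread has four starts, so it repeats every 90 degrees; its angle about the post is unknown and differs each time.
- thread_top (a point): Highest place of the knob's origin when its pins rest on top of the thread, 14 mm above post_seat. Set down at random it usually rests 11 to 14 mm up, rising as it turns anticlockwise, until within 1.3 rad the pins roll off the ends (over 0.12 rad) and it falls 10 mm: the click. Clockwise it jams on stops. From on top of a stop it may fall 3 mm when turned anticlockwise: that is not the click.
- thread_start (a point): Place of the knob's origin after the click, 4 mm above post_seat, the pins in the openings between the threads. The openings leave 0.38 rad of play: farther anticlockwise a stop blocks. From here 0.8 to 1.2 rad clockwise, under the thread, brings the knob down 4 mm to post_seat (level in the opening, then 6 mm per rad, level for the last 0.1 rad).
- jig: The board clamp, fixed to the bench: aluminium base plate 170 x 260 x 12 mm with a green circuit board, a grey clamp bar (top 52 mm high) along its y axis and two posts at y = -92 mm (bare, the one to use) and y = +92 mm (knob already fitted, top 116 mm high). Origin: centre of the underside of the base plate, x away from the robot at yaw 0.
- meter: Yellow multimeter 150 x 75 x 39 mm lying flat, loose; origin centre of underside. Leave alone.
- mouse: Black computer mouse 100 x 58 x 30 mm, loose; origin centre of underside. Leave alone.
- flux_jar: White jar 48 mm wide, 50 mm high, loose; origin centre of underside. Leave alone.
- solvent: Clear bottle 60 mm wide, 140 mm high, loose; origin centre of underside. Leave alone.
- driver: Screwdriver about 200 mm long lying down, loose. Leave alone.
- pliers: Green-handled pliers 135 mm long lying down, loose. Leave alone.
- screw_tray: Open blue tray 90 x 70 x 30 mm, loose; origin centre of underside. Leave alone.
There are look-alikes about, which are no part of the job. What is shaped like the knob but blue or pink is not meant.

How it is judged:
On the way:
1. The knob has clicked: it sits upright on the post with its pins down in the start of the thread (origin 2.2 to 6.5 mm above post_seat, within 3 mm of its axis) (horizontal distance between knob and post_seat below 0.003 m and angle between knob's own z axis and vertical below 0.1 rad and z of knob in the frame of post_seat between 0.0022 and 0.0065 m), for 0.1 s.
At the end, for the whole second after the job is handed in: The knob is screwed fully home on the bare post: its origin less than 1.8 mm above post_seat and within 3 mm of the post's axis, upright within 0.1 rad, at rest and released (horizontal distance between knob and post_seat below 0.003 m and angle between knob's own z axis and vertical below 0.1 rad and z of knob in the frame of post_seat below 0.0018 m and linear speed of knob below 0.01 m/s and contact force between the fingers and knob below 0.1 N); the robot touches nothing.
It fails at once if The thread is forced: contact force between knob and clamp above 60 N (contact force between knob and jig above 60 N).
It fails at once if The hand or arm presses on the clamp with more than 20 N (contact force between the arm and jig above 20 N).
It fails at once if The fingers press on the clamp with more than 20 N (contact force between the fingers and jig above 20 N).
It fails at once if Another thing on the bench is moved by more than 20 mm (distance of any of meter, mouse, flux_jar, solvent, driver, pliers, screw_tray from where it was at the start of the episode above 0.02 m).
It also fails if it takes over 58 s, if anything falls off the work surface, if the arm or the gripper's body presses on something with over 40 N, if the wrist force passes 120 N, or if a joint passes its speed limit or range.

## Working session

There is one attempt and no reset: what is moved stays moved. The work goes in short steps, each a Python script; the robot and the scene stay as the last script left them, time stands still between calls to the robot, and variables do not carry over. Pictures are saved under pics/ and viewed, at most 10 in all, crops included, and the job is handed in when it is done.

```bash
ls; mkdir -p pics
python3 - <<'E'
from bench import *
import cv2,numpy as np
print(read_time_s(),read_eef_pos(),read_tcp_rot())
ims=[]
for c in ["scene","top"]:
    im=read_camera(c); cv2.imwrite(f"pics/{c}0.png",im[:,:,::-1]); ims.append(im)
    p=camera_params(c); print(c,np.round(p["K"],1).tolist(),p["dist_coeffs"],np.round(p["camera_from_world"],3).tolist())
    for n in ["knob","knob_wing","post_tip","post_seat","jig"]:
        print(n,[(np.round(d["at"]).tolist(),round(d["confidence"],2)) for d in tip_of(c,n)][:5])
a=np.vstack(ims); cv2.imwrite("pics/both.png",cv2.resize(np.hstack(ims),(800,300),interpolation=cv2.INTER_AREA)[:,:,::-1])
E
```

```text
pics
0.0 [0.1742646  0.62526744 0.24857848] [ 1.35445343e-01  9.90783935e-01 -1.32014565e-03 -1.02129377e-04]
scene [[388.3, 0.0, 259.5], [0.0, 388.3, 190.7], [0.0, 0.0, 1.0]] [-0.01297798  0.          0.          0.          0.        ] [[-0.191, 0.982, -0.009, 0.126], [0.857, 0.162, -0.49, -0.473], [-0.479, -0.102, -0.872, 1.523], [0.0, 0.0, 0.0, 1.0]]
knob [([251.0, 180.0], 0.83), ([218.0, 143.0], 0.69)]
knob_wing [([255.0, 170.0], 0.77), ([223.0, 158.0], 0.72), ([222.0, 134.0], 0.52)]
post_tip [([290.0, 191.0], 0.64)]
post_seat [([289.0, 197.0], 0.66)]
jig [([315.0, 217.0], 0.71)]
top [[357.6, 0.0, 261.2], [0.0, 357.6, 193.1], [0.0, 0.0, 1.0]] [-0.11561181  0.          0.          0.          0.        ] [[-0.002, -1.0, 0.004, -0.012], [-0.991, 0.001, -0.132, 0.577], [0.132, -0.004, -0.991, 1.078], [0.0, 0.0, 0.0, 1.0]]
knob [([276.0, 214.0], 0.74), ([305.0, 224.0], 0.73), ([319.0, 253.0], 0.59)]
knob_wing [([320.0, 255.0], 0.82), ([276.0, 211.0], 0.82)]
post_tip [([232.0, 191.0], 0.57)]
post_seat [([228.0, 186.0], 0.83)]
jig [([204.0, 185.0], 0.81)]
```

View pics/top0.png

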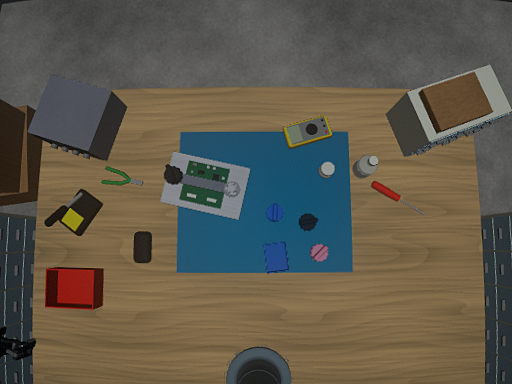

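View pics/scene0.png

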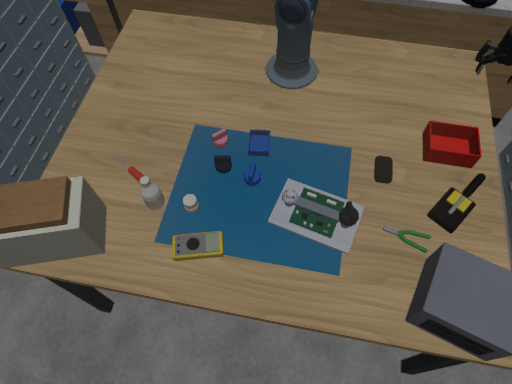

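The black knob is at top (308,222) and scene (222,162). The look-alikes are blue (275,212) and pink (319,253), both the wrong colour. The bare post is at top (232,189) and scene (290,195), and the fitted one is at top (173,174).

```bash
cat > h.py <<'E'
from bench import *
import cv2,numpy as np
from scipy.spatial.transform import Rotation as R
def ray(p,px):
    u=cv2.undistortPoints(np.array([[px]],float),np.array(p["K"]),np.array(p["dist_coeffs"]))[0,0]
    T=np.array(p["camera_from_world"]); d=T[:3,:3].T@np.array([u[0],u[1],1]); return -T[:3,:3].T@T[:3,3],d/np.linalg.norm(d)
def tri(obs):
    A=0;b=0;rs=[ray(p,x) for p,x in obs]
    for o,d in rs: M=np.eye(3)-np.outer(d,d);A=A+M;b=b+M@o
    X=np.linalg.solve(A,b); return X,[round(float(np.linalg.norm(np.cross(d,X-o))),4) for o,d in rs]
def proj(p,X):
    T=np.array(p["camera_from_world"]); r,_=cv2.Rodrigues(T[:3,:3])
    return cv2.projectPoints(np.array([X],float),r,T[:3,3],np.array(p["K"]),np.array(p["dist_coeffs"]))[0].reshape(2)
def atz(p,px,z):
    o,d=ray(p,px); return o+d*(z-o[2])/d[2]
def down(a): # tool down, tool y axis (closing) at world angle a
    y=np.array([np.cos(a),np.sin(a),0]);z=np.array([0,0,-1.]);x=np.cross(y,z)
    return R.from_matrix(np.c_[x,y,z]).as_quat()
E
python3 - <<'E'
from h import *
s,t=camera_params("scene"),camera_params("top")
print("knob",tri([(s,(223,158)),(t,(308,221))]),"post",tri([(s,(290,191)),(t,(232,190))]),"fitted",tri([(s,(347,208)),(t,(173,174))]))
k=atz(t,(308,221),.05)
print(k)
print(np.array(camera_params("wrist")["camera_from_world"]).round(3), camera_params("wrist")["K"])
for c,px in [(t,(308,222))]:
    im=cv2.imread("pics/top0.png")[190:270,255:345]; cv2.imwrite("pics/crop1.png",cv2.resize(im,None,fx=4,fy=4,interpolation=cv2.INTER_CUBIC))
for a in [0,1.57,3.14,-1.57]:
    q=inverse_kinematics([k[0],k[1],.25],down(a)); print(a,q is not None and np.round(q,2))
E
```

```text
knob (array([ 0.48829066, -0.15445131,  0.05294097]), [0.0012, 0.0012]) post (array([0.58121905, 0.07754557, 0.07384564]), [0.0019, 0.0019]) fitted (array([0.62479171, 0.24848749, 0.10806681]), [0.0004, 0.0004])
[ 0.48866159 -0.1560889   0.05      ]
[[ 0.268  0.963 -0.    -0.65 ]
 [ 0.91  -0.253  0.328 -0.043]
 [ 0.315 -0.088 -0.945  0.382]
 [ 0.     0.     0.     1.   ]] [[291.77070139   0.         253.53548844]
 [  0.         291.77070139 193.92540825]
 [  0.           0.           1.        ]]
0 [-0.94  0.4   1.42  1.96 -0.43  1.15  0.65]
1.57 [-0.83  0.24  1.21  1.96 -0.25  1.11  2.05]
3.14 [-0.94  0.39  1.41  1.96 -0.42  1.15 -2.5 ]
-1.57 [-0.89  0.3   1.31  1.96 -0.32  1.12 -1.02]
```

View pics/crop1.png

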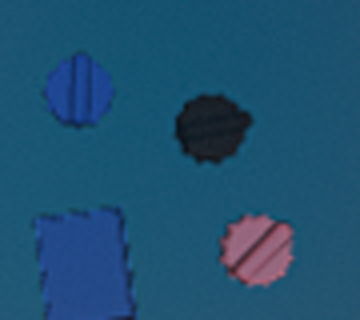

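Black knob confirmed in the crop: centre (308,221), wing almost along the image horizontal. Next I'll swing to a comfortable arm posture over it and measure with the wrist camera.

```bash
python3 - <<'E'
from h import *
q=read_qpos(); q[0]=.31; move_j(q)
k=np.array([.4885,-.155])
for a in [.19,.19-np.pi]:
    print(a,inverse_kinematics([*k,.22],down(a)))
a=min([.19,.19-np.pi],key=lambda a:abs(inverse_kinematics([*k,.22],down(a))[6]))
obs={}
for i,d in enumerate([(-.03,-.03),(.0,.04)]):
    move_ptp([k[0]+d[0],k[1]+d[1],.2],down(a))
    p=camera_params("wrist"); im=read_camera("wrist"); cv2.imwrite(f"pics/w{i}.png",im[:,:,::-1])
    print(proj(p,[*k,.053]))
    for n in ["knob","knob_wing"]:
        for d in tip_of("wrist",n):
            print(n,np.round(d["at"],1),round(d["confidence"],2)); obs.setdefault((n,i),[]).append((p,d["at"]))
for n in ["knob","knob_wing"]:
    for x in obs.get((n,0),[]):
        for y in obs.get((n,1),[]): print(n,tri([x,y]))
print(read_time_s(),read_eef_pos())
E
python3 -c "
import cv2,numpy as np
cv2.imwrite('pics/w01.png',cv2.resize(np.hstack([cv2.imread('pics/w0.png'),cv2.imread('pics/w1.png')]),(800,300)))"
```

```text
0.19 [ 0.3122381   0.16009254 -0.09308703  1.95133395  0.01727538  1.03091338
  0.40145387]
-2.951592653589793 [-0.1062408   0.15516367  0.36367076  1.97047685 -0.06428726  1.02686955
 -2.66486039]
[289.41119   160.1919825]
knob [333.7  59. ] 0.77
knob [285.  149.4] 0.74
knob [193.2 161.1] 0.74
knob_wing [185.7 180. ] 0.97
knob_wing [291.  162.8] 0.64
knob_wing [350.1  53.7] 0.59
[243.79966379 222.29762551]
knob [245.  204.6] 0.82
knob [290.4 121.4] 0.69
knob_wing [149.7 238.5] 0.91
knob_wing [244. 224.] 0.86
knob_wing [296.5 128.9] 0.62
knob (array([ 0.47729185, -0.08185094,  0.18920711]), [0.0028, 0.0028])
knob (array([ 0.51983364, -0.05133523, -0.00514106]), [0.0001, 0.0001])
knob (array([ 0.48825223, -0.15271455,  0.00918179]), [0.0001, 0.0001])
knob (array([0.3554036 , 0.01547452, 1.05115293]), [0.0166, 0.0166])
knob (array([ 0.45757406, -0.07732124,  0.29257833]), [0.0369, 0.0369])
knob (array([ 0.4608049 , -0.03684573,  0.50303474]), [0.0213, 0.0213])
knob_wing (array([ 0.39360474, -0.19411021,  0.05057903]), [0.0003, 0.0003])
knob_wing (array([ 0.45902728, -0.07239031,  0.3114385 ]), [0.0362, 0.0362])
knob_wing (array([ 0.46005063, -0.03332547,  0.47940154]), [0.0196, 0.0196])
knob_wing (array([ 0.45098716, -0.11094451,  0.21513879]), [0.0168, 0.0168])
knob_wing (array([ 0.48963539, -0.15656334,  0.05441356]), [0.0007, 0.0007])
knob_wing (array([0.35894339, 0.01756578, 0.90854594]), [0.0178, 0.0178])
knob_wing (array([ 0.45765082, -0.08282375,  0.24675742]), [0.0087, 0.0087])
knob_wing (array([ 0.47757581, -0.08216085,  0.21114275]), [0.0028, 0.0028])
knob_wing (array([ 0.51884096, -0.0531387 ,  0.0537285 ]), [0.0001, 0.0001])
5.4167 [ 0.4885928  -0.11655593  0.2000017 ]
```

View pics/w01.png

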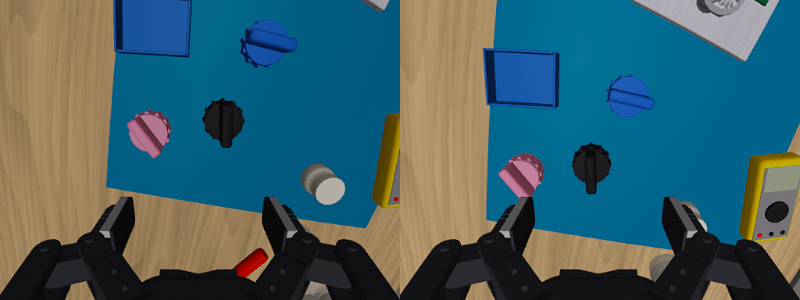

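Black knob at (291,163)/(244,224), between pink on its left and blue above it: wing point (0.490,-0.157,0.054), residual 0.7 mm. Its height fits, and the wing lies across the finger line. Next is the post from two wrist views, then the grasp.

```bash
python3 - <<'E'
from h import *
P=np.array([.581,.0775]); obs={}
for i,d in enumerate([(-.03,.03),(-.04,-.04),(0.02,-.01)]):
    move_ptp([P[0]+d[0],P[1]+d[1],.25],down(.0))
    p=camera_params("wrist"); im=read_camera("wrist"); cv2.imwrite(f"pics/p{i}.png",im[:,:,::-1])
    for n,z in [("post_tip",.08),("post_seat",.056),("thread_top",.07),("knob_wing",.109)]:
        for D in tip_of("wrist",n):
            if n=="knob_wing" and np.linalg.norm(D["at"]-proj(p,[.625,.2485,.108]))>40: continue
            print(i,n,np.round(D["at"],1),round(D["confidence"],2),atz(p,D["at"],z).round(4)); obs.setdefault(n,[]).append((p,D["at"]))
for n in obs:
    if len(obs[n])>1: print(n,tri(obs[n]))
print(read_time_s())
E
python3 -c "
import cv2,numpy as np
cv2.imwrite('pics/p01.png',cv2.resize(np.hstack([cv2.imread('pics/p0.png'),cv2.imread('pics/p2.png')]),(800,300)))"
```

```text
0 post_tip [292.5 201.5] 0.8 [0.5925 0.0783 0.08  ]
0 post_seat [288.8 189.7] 0.85 [0.591  0.0837 0.056 ]
0 thread_top [288.3 196.5] 0.88 [0.589  0.0805 0.07  ]
1 post_tip [301.  133.3] 0.83 [0.5882 0.0806 0.08  ]
1 thread_top [299.8 133.3] 0.75 [0.5886 0.0793 0.07  ]
1 thread_top [219.3 286.2] 0.62 [ 0.4969 -0.109   0.07  ]
2 post_tip [242.7 166.9] 0.8 [0.59  0.082 0.08 ]
2 post_seat [243.5 162.9] 0.85 [0.59   0.0807 0.056 ]
2 thread_top [240.8 167. ] 0.85 [0.5876 0.0794 0.07  ]
2 thread_top [182.3 303.5] 0.55 [ 0.5101 -0.1009  0.07  ]
post_tip (array([0.58976913, 0.08159184, 0.08488475]), [0.0023, 0.0023, 0.0016])
post_seat (array([0.59066378, 0.08118169, 0.05239088]), [0.0015, 0.0015])
thread_top (array([0.56666013, 0.13427179, 0.34274364]), [0.0428, 0.0283, 0.0415, 0.035, 0.0258])
7.8667
```

View pics/p01.png

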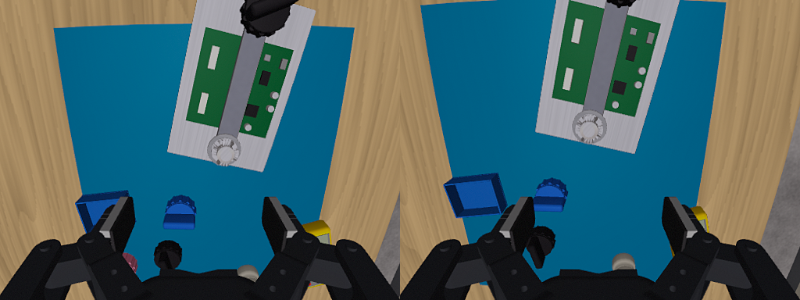

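The bare post shows at about p0 (287,192) and p2 (243,164). I'll enlarge both to fix its centre more precisely.

```bash
python3 -c "
import cv2,numpy as np
c=[cv2.resize(cv2.imread(f'pics/p{i}.png')[y:y+50,x:x+50],(400,400),interpolation=cv2.INTER_CUBIC) for i,x,y in [(0,262,167),(2,218,139)]]
cv2.imwrite('pics/pc.png',np.hstack(c))"
```

```text
(no output)
```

View pics/pc.png

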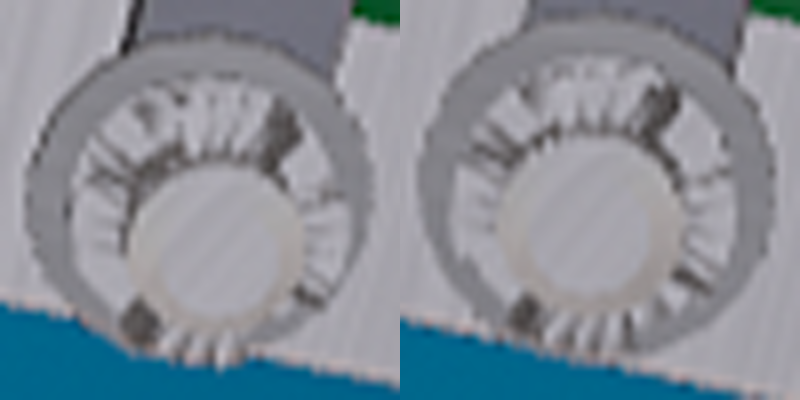

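The enlargement shows p0 washer centre ≈(286.4,190.9) and tip disc ≈(289,198). In p2 the washer is ≈(242,161.5) and the tip ≈(242,167).

Run:
```python
from h import *
p2=camera_params("wrist"); p0=dict(p2); T=np.array(p2["camera_from_world"]).copy()
T[:3,3]-=T[:3,:3]@np.array([-.05,.04,0]); p0["camera_from_world"]=T
print("tip",tri([(p0,(289,198)),(p2,(242,167))]),"washer",tri([(p0,(286.4,190.9)),(p2,(242,161.5))]))
for z,a,b in [(.0795,(289,198),(242,167)),(.0555,(286.4,190.9),(242,161.5))]: print(atz(p0,a,z),atz(p2,b,z))
# grasp
K=np.array([.4893,-.1553])
move_ptp([*K,.13],down(.19))
move_gripper(.05)
movel([*K,.054],speed=.08)
f0=np.array(read_ft_force()); print(f0)
move_gripper(0,30); print(read_finger_gap(),read_grasp_force(),read_ft_force(),read_ft_torque())
movel([*K,.15],speed=.1); print(read_finger_gap(),read_ft_force())
for a in [-1.0,.7]: print(np.round(inverse_kinematics([.5893,.081,.16],down(a)),2))
p=camera_params("wrist");im=read_camera("wrist"); cv2.imwrite("pics/g.png",im[:,:,::-1])
print(read_time_s())
```

```text
tip (array([0.58871123, 0.07705676, 0.06533264]), [0.0024, 0.0024]) washer (array([0.587939  , 0.07834839, 0.04408473]), [0.0024, 0.0024])
[0.58812102 0.08430353 0.0795    ] [0.58797363 0.07852624 0.0795    ]
[0.58785617 0.08429885 0.0555    ] [0.5870619  0.07888829 0.0555    ]
[-0.16297295  0.01312569 -0.09462221]
0.01337468801560103 33.340394496917725 [-0.49771361 -0.63528853  2.87355573] [0.03577034 0.1269038  0.02151452]
0.013425769797179327 [-0.12579696  0.81448742  0.66589695]
[-0.11  0.38 -0.11  1.81  0.05  0.96 -1.25]
[ 0.08  0.4  -0.35  1.8   0.16  0.97  0.37]
12.05
```

View pics/g.png

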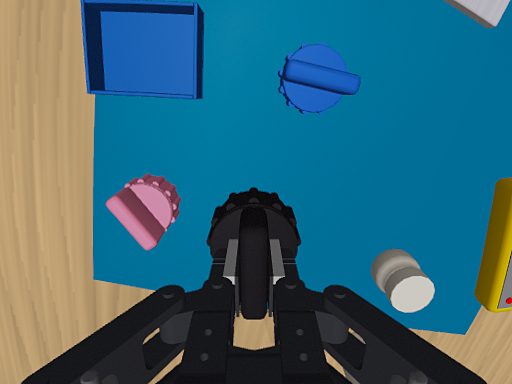

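The knob is held: gap 13.4 mm, wing between the pads at columns 240–268, skirt edge from 208 to 300. The earlier post views were taken before the arm settled, so I'll take settled ones on the way and check where the knob sits in the hand.

Run:
```python
from h import *
p=camera_params("wrist"); t=np.array(read_eef_pos()); M=R.from_quat(read_tcp_rot()).as_matrix()
for s in [-.027,.027]: print("wing end",s,proj(p,t+M@[s,0,-.007]).round(1),"skirt top edge",proj(p,t+M@[s*26/27,0,.023]).round(1), "side",proj(p,t+M@[0,s*26/27,.023]).round(1))
cr=[];obs=[]
for i,(x,y) in enumerate([(.56,.0),(.61,.01),(.585,-.03)]):
    move_ptp([x,y,.2],down(0)); pause(.4)
    p=camera_params("wrist"); im=read_camera("wrist"); 
    np.save(f"pics/s{i}.npy",np.array(p["camera_from_world"])); cv2.imwrite(f"pics/s{i}.png",im[:,:,::-1])
    print(read_eef_pos(),"exp",proj(p,[.589,.082,.08]).round(1))
    for D in tip_of("wrist","post_tip")[:1]: print(D["at"],atz(p,D["at"],.0795)); obs.append((p,D["at"]))
    c=proj(p,[.589,.082,.07]).astype(int); print("crop",c-28)
    cr.append(cv2.resize(im[c[1]-28:c[1]+28,c[0]-28:c[0]+28,::-1],(266,266),interpolation=cv2.INTER_CUBIC))
print(tri(obs),read_time_s()); cv2.imwrite("pics/sc.png",np.hstack(cr))
```

```text
wing end -0.027 [253.9 324.4] skirt top edge [253.8 286.6] side [208.7 248.9]
wing end 0.027 [254.  229.8] skirt top edge [253.9 207. ] side [299. 249.]
[ 0.55982687 -0.00075131  0.19986336] exp [290.4  95.6]
[291.9, 99.1] [0.59038322 0.07928801 0.0795    ]
crop [260  67]
[0.60962086 0.00978279 0.20012503] exp [228.6 109.4]
[228.3, 113.7] [0.58864585 0.07855449 0.0795    ]
crop [201  80]
[ 0.58520822 -0.0292735   0.19998712] exp [258.9  58.2]
[259.8, 59.3] [0.58970286 0.08122461 0.0795    ]
crop [230  31]
(array([0.58934874, 0.07960203, 0.09086006]), [0.0004, 0.0004, 0.0004]) 14.9167
```

View pics/sc.png

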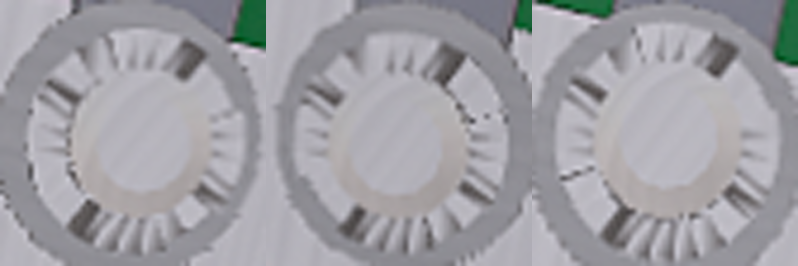

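All three settled views put the tip disc about 1–2 px below prediction, which gives the post axis at (0.589, 0.081). Next comes a slow descent under force watch.

```bash
cat >> h.py <<'E'
PX=np.array([.589,.0808])
E
python3 - <<'E'
from h import *
D=[ ((290.1,97.1),0),((228.3,110.3),1),((258.6,60.7),2)]; p=camera_params("wrist"); obs=[]
for px,i in D:
    q=dict(p);q["camera_from_world"]=np.load(f"pics/s{i}.npy");obs.append((q,px)); print(atz(q,px,.0795).round(4))
print(tri(obs))
P=np.mean([atz(q,px,.0795)[:2] for q,px in obs],0)
if np.linalg.norm(P-PX)>.003: raise SystemExit("check")
a=-1.0
move_ptp([*P,.155],down(a)); movel([*P,.141],speed=.05); pause(.3)
f0=np.array(read_ft_force()); t0=np.array(read_ft_torque()); print("base",f0,t0,read_time_s())
z=.141
while z>.114:
    z-=.0015; movel([*P,z],speed=.03)
    f=np.array(read_ft_force())-f0
    if z<.134: print(round(z,4),np.array(read_eef_pos()).round(4),f.round(2),(np.array(read_ft_torque())-t0).round(3),round(read_time_s(),2))
    if f[2]>4 or np.hypot(*f[:2])>6: break
np.savez("st.npz",f0=f0,t0=t0,P=P,z=z,a=a)
E
```

```text
[0.5889 0.0808 0.0795]
[0.5887 0.0813 0.0795]
[0.5888 0.0802 0.0795]
(array([0.5888232 , 0.08078682, 0.07749792]), [0.0003, 0.0005, 0.0004])
base [ 0.92514937  0.67968175 -1.03523079] [-0.03051963  0.00379088  0.01982236] 16.725
0.1335 [0.5886 0.0807 0.1333] [-1.05  0.07  0.06] [ 0.005 -0.032 -0.055] 17.98
0.132 [0.5887 0.0808 0.1318] [-1.69 -0.71  0.05] [-0.007  0.002 -0.034] 18.23
0.1305 [0.5887 0.0807 0.1303] [-1.05 -0.58  0.58] [ 0.089  0.    -0.001] 18.48
0.129 [0.5887 0.0807 0.1288] [-0.82 -1.   -0.13] [-0.002  0.016  0.031] 18.73
0.1275 [0.5887 0.0807 0.1273] [-1.22  0.13  0.25] [-0.004  0.005 -0.075] 18.98
0.126 [0.5887 0.0807 0.1258] [-2.3  -0.48 -0.48] [ 0.098 -0.006 -0.027] 19.23
0.1245 [0.5887 0.0807 0.1243] [-0.54 -0.79 -0.07] [ 0.021  0.021 -0.013] 19.48
0.123 [0.5891 0.0808 0.1232] [-0.6  -0.54  1.28] [ 0.075 -0.092  0.003] 19.73
0.1215 [0.5893 0.0809 0.1229] [-2.87 -1.11  6.17] [-0.079  0.472 -0.117] 19.98
```

Contact came at TCP 0.123, about 13.5 mm above the seat, as the text expects, and the arm is compliant at about 4 N/mm. Now I'll turn anticlockwise under light pressure.

```bash
cat >> h.py <<'E'
def turn(S,da,n,stop,fz=5,tmax=.35):
    f0,t0,P,z,a=[S[k] for k in ("f0","t0","P","z","a")]
    for i in range(n):
        a+=da; movel([*P,z],down(a),speed=.03)
        f=np.array(read_ft_force())-f0; t=np.array(read_ft_torque())-t0; e=np.array(read_eef_pos())
        y=R.from_quat(read_tcp_rot()).as_matrix()[:,1]
        print(i,round(a,2),round(float(np.arctan2(y[1],y[0])),3),round(z,4),e.round(4),f.round(1),t.round(2),round(read_time_s(),2))
        z+=np.clip((f[2]-fz)/5000,-.0012,.0012)
        if stop(e,f,t): print("stop cond");break
        if abs(t[2])>tmax or np.linalg.norm(f)>15: print("limit");break
    np.savez("st.npz",f0=f0,t0=t0,P=P,z=z,a=a)
E
python3 - <<'E'
from h import *
S={k:(v.item() if v.ndim==0 else v) for k,v in np.load("st.npz").items()}
turn(S,.06,26,lambda e,f,t:e[2]<.1145)
E
```

```text
0 -0.94 -0.94 0.1215 [0.5898 0.0813 0.123 ] [-1.8 -0.5  6.6] [ 0.09  0.24 -0.02] 20.23
1 -0.88 -0.88 0.1218 [0.5896 0.0811 0.1234] [-2.7 -0.6  7.4] [-0.03  0.39 -0.05] 20.48
2 -0.82 -0.82 0.1223 [0.5894 0.0811 0.1236] [-2.4 -0.4  6.4] [ 0.04  0.34 -0.06] 20.73
3 -0.76 -0.76 0.1226 [0.5893 0.0811 0.1238] [-1.9 -0.6  6.7] [ 0.02  0.33 -0.02] 20.98
4 -0.7 -0.701 0.1229 [0.5895 0.0813 0.1239] [-2.  -0.4  6.8] [0.17 0.18 0.02] 21.23
5 -0.64 -0.641 0.1233 [0.5894 0.081  0.1243] [-2.1 -0.5  7.4] [0.03 0.36 0.  ] 21.48
6 -0.58 -0.582 0.1237 [0.5893 0.0809 0.1245] [-2.5  0.7  6.1] [ 0.06  0.3  -0.05] 21.73
7 -0.52 -0.523 0.124 [0.5896 0.0809 0.1245] [-1.4 -1.2  6.8] [0.14 0.03 0.03] 21.98
8 -0.46 -0.463 0.1243 [0.5892 0.0807 0.1243] [-0.3 -0.2  4.7] [ 0.09 -0.2   0.04] 22.23
9 -0.4 -0.403 0.1243 [0.5885 0.0807 0.1236] [-0.3 -0.1  1.3] [ 0.08 -0.22 -0.  ] 22.48
10 -0.34 -0.343 0.1235 [0.5882 0.0806 0.1228] [-0.4 -0.9  0.2] [ 0.09 -0.23  0.05] 22.73
11 -0.28 -0.283 0.1226 [0.5879 0.0805 0.1219] [-0.5 -0.6  0.2] [ 0.03  0.   -0.06] 22.98
12 -0.22 -0.223 0.1216 [0.5884 0.0806 0.1213] [-1.1 -0.4 -0.8] [ 0.02 -0.01 -0.05] 23.23
13 -0.16 -0.163 0.1204 [0.5886 0.0807 0.1204] [-0.9 -0.7 -0.2] [ 0.06 -0.05  0.  ] 23.48
14 -0.1 -0.103 0.1194 [0.5887 0.0808 0.1194] [-1.1 -1.   0.2] [0.02 0.02 0.01] 23.73
15 -0.04 -0.043 0.1184 [0.5887 0.0807 0.1184] [-0.9 -1.  -0.3] [ 0.08 -0.06 -0.03] 23.98
16 0.02 0.017 0.1174 [0.5889 0.0809 0.1177] [-1.  -1.1  1.7] [ 0.1   0.11 -0.15] 24.23
17 0.08 0.076 0.1167 [0.589  0.0809 0.1175] [-1.9 -0.4  5. ] [ 0.11  0.5  -0.38] 24.48
limit
```

At a ≈ -0.4 the support disappeared, which is the click edge. I kept turning while lowering and met the stop at a = 0.08, so I'll back off to mid-opening and lower straight.

Run:
```python
from h import *
S={k:(v.item() if v.ndim==0 else v) for k,v in np.load("st.npz").items()}
S["z"]=.1178; f0,t0=S["f0"],S["t0"]
turn(S,-.08,3,lambda e,f,t:False,fz=0)
S={k:(v.item() if v.ndim==0 else v) for k,v in np.load("st.npz").items()}
z=.1172
while z>.110:
    z-=.001; movel([*S["P"],z],down(S["a"]),speed=.03)
    f=np.array(read_ft_force())-f0;t=np.array(read_ft_torque())-t0;e=np.array(read_eef_pos())
    print(round(z,4),e.round(4),f.round(1),t.round(2),round(read_time_s(),2))
    if f[2]>4: break
S["z"]=z; np.savez("st.npz",**S)
```

```text
0 0.0 0.001 0.1178 [0.5889 0.0809 0.1177] [-1.2 -0.6  1.6] [ 0.09  0.01 -0.02] 24.73
1 -0.08 -0.077 0.1181 [0.5885 0.0806 0.1176] [-0.5 -1.4  0.2] [ 0.05  0.   -0.  ] 24.98
2 -0.16 -0.157 0.1182 [0.5886 0.0807 0.1179] [-1.7 -1.1  0.2] [0.03 0.01 0.01] 25.23
0.1162 [0.5885 0.0807 0.1159] [-0.6 -0.3  1.1] [ 0.01 -0.01 -0.02] 25.48
0.1152 [0.5888 0.0808 0.1152] [-0.6 -0.7  0.9] [ 0.01 -0.02 -0.02] 25.73
0.1142 [0.589  0.0808 0.1148] [-2.2 -1.3  4.4] [-0.03  0.33 -0.03] 25.98
```

It has clicked: it rests at TCP 0.1148, 9.7 mm below the thread top. Now turning clockwise.

Run:
```python
from h import *
S={k:(v.item() if v.ndim==0 else v) for k,v in np.load("st.npz").items()}
turn(S,-.07,20,lambda e,f,t:False,fz=4,tmax=.3)
```

```text
0 -0.23 -0.228 0.1142 [0.5894 0.0809 0.1148] [-1.7 -0.3  5.1] [-0.06  0.11 -0.09] 26.23
1 -0.3 -0.298 0.1144 [0.5894 0.0809 0.1148] [-0.3 -0.8  4.5] [ 0.02 -0.07 -0.02] 26.48
2 -0.37 -0.367 0.1145 [0.5894 0.0808 0.1148] [-0.6 -1.1  3. ] [ 0.02 -0.18 -0.05] 26.73
3 -0.44 -0.437 0.1143 [0.5894 0.0808 0.1148] [-0.7 -0.7  5.1] [-0.03 -0.15 -0.01] 26.98
4 -0.51 -0.507 0.1145 [0.5891 0.0807 0.1147] [-0.4 -1.   5.3] [-0.09 -0.2  -0.04] 27.23
5 -0.58 -0.577 0.1148 [0.5886 0.0807 0.1145] [ 0.4 -1.4  4.2] [-0.02 -0.23 -0.03] 27.48
6 -0.65 -0.647 0.1148 [0.5882 0.0807 0.1143] [-0.9 -1.3  3.1] [-0.   -0.09 -0.  ] 27.73
7 -0.72 -0.717 0.1146 [0.5881 0.0808 0.114 ] [-0.7 -0.4 -0.1] [-0.04 -0.01 -0.02] 27.98
8 -0.79 -0.787 0.1138 [0.5884 0.0808 0.1135] [-0.3 -0.9  0.2] [-0.03 -0.05 -0.03] 28.23
9 -0.86 -0.857 0.113 [0.5886 0.0808 0.113 ] [-1.2 -2.   1.5] [-0.01  0.01 -0.  ] 28.48
10 -0.93 -0.927 0.1126 [0.5888 0.0808 0.1125] [-0.1 -1.7  1.7] [-0.01 -0.02 -0.09] 28.73
11 -1.0 -0.997 0.1121 [0.5888 0.0808 0.1121] [-0.5 -0.5  1.9] [ 0.09  0.01 -0.06] 28.98
12 -1.07 -1.067 0.1117 [0.5889 0.0808 0.1118] [-1.3 -1.1  2.3] [ 0.02  0.03 -0.1 ] 29.23
13 -1.14 -1.137 0.1113 [0.5888 0.0808 0.1113] [-0.4 -0.8  1.5] [-0.01 -0.01 -0.07] 29.48
14 -1.21 -1.207 0.1109 [0.5888 0.0809 0.111 ] [-0.7 -0.3  3.2] [-0.    0.01  0.04] 29.73
15 -1.28 -1.276 0.1107 [0.5888 0.0809 0.111 ] [-0.5 -0.6  3.3] [-0.01  0.14  0.26] 29.98
16 -1.35 -1.345 0.1105 [0.5889 0.0809 0.1109] [-2.  -0.6  5. ] [-0.04  0.27  0.58] 30.23
limit
```

It's home: the height is level at 0.111 and the stop torque has risen to 0.58 N m. I'll relax the twist, release, lift and check.

Run:
```python
from h import *
S={k:(v.item() if v.ndim==0 else v) for k,v in np.load("st.npz").items()}
P=S["P"]
movel([*P,.1110],down(-1.265),speed=.03); pause(.2)
print(np.array(read_ft_force())-S["f0"],np.array(read_ft_torque())-S["t0"],read_eef_pos())
move_gripper(.05); movel([*P,.2],speed=.12)
movel([P[0]-.01,P[1]-.06,.22],down(0),speed=.15); pause(.4)
p=camera_params("wrist"); im=read_camera("wrist")
for n,X in [("knob_wing",[*P,.109]),("knob",[*P,.056])]:
    print(n,proj(p,X).round(1),[(np.round(D["at"],1),round(D["confidence"],2)) for D in tip_of("wrist",n)])
cv2.imwrite("pics/end.png",im[:,:,::-1]); print(read_time_s(),read_ft_force())
```

```text
[-0.96753106 -0.73551911  2.19443263] [0.07547849 0.0681331  0.20901523] [0.58881638 0.08086442 0.11095599]
knob_wing [266.4 126.1] [(array([199.7, 244. ]), 0.68)]
knob [264.1 120.2] [(array([204.5, 220.7]), 0.92), (array([264.2, 117.9]), 0.89)]
33.975 [ 0.38158386  0.91117879 -0.01009261]
```

View pics/end.png

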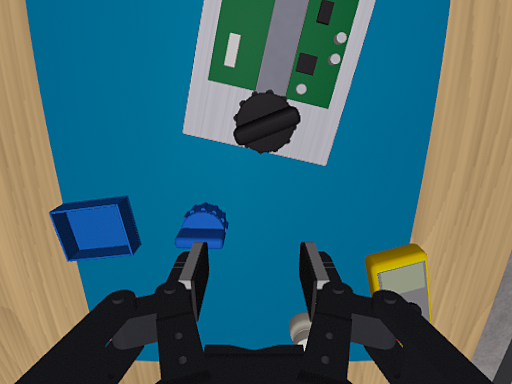

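The black knob sits upright on the post at (266,122), released, with its origin detected within 2 px of prediction. The hand is clear of everything.

```bash
python3 -c "
from bench import *
print(sign_off())"
```

```text
the job is handed in; nothing more can be done
None
```

The black knob clicked into the thread, was screwed fully home on the bare post and released; I handed the job in after about 34 s of robot time, with stop torque peaking at 0.58 N m, above the 0.3 N m suggested but under the 1 N m limit.

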